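# Put the chopping boards away in the rack

## Robot

A 6-joint arm with a two-finger parallel gripper is mounted at the origin on the work surface. World frame = base frame: x ahead of the robot, y to its left, z up, the work surface at z = 0. Lengths are in m, angles in rad, forces in N, time in s.
With the tool pointing down it reaches from about 0.225 to 0.875 m from the base axis. Payload 3.4 kg.
Tool frame: the origin (TCP) lies on the centre line of the jaws, within the pads' length; the fingertips stand 17 mm ahead of it and the grasp point (between the pads) lies 2 mm behind it (nose_length is the distance from the TCP to the fingertips, in m); z points along the fingers, y is the line along which they close (so a half turn about z gives the same grasp; the last joint's range is limited). The gripper opens to 85 mm and grips with 20 to 120 N. Pads are 22 mm wide; open, the fingers measure 114 mm over their backs; the gripper's body (76 mm by 85 mm) begins 54 mm behind the grasp point. The pads swing forward as they close: fully open they stand 13 mm farther back than shut.
Start: joints at [1.187, 0.276, 1.505, -0, 1.361, -0.121], TCP at [0.149, 0.555, 0.248] pointing down, gripper open.
Joint ranges: [-2.89, 2.89], [-0.75, 2.08], [0.22, 2.7], [-1.18, 4.32], [0.11, 2.71], [-2.7, 2.7]. Speed limits (rad/s): [2.57, 2.57, 3.14, 3.14, 3.14, 3.14].

## Interface

Orientations are given as a unit quaternion [w, x, y, z].
In Python, from rig import get_state, get_image, sign_off, find_in, place_of, nose_length gives the robot as it stands.
- The arm moves only by the tool apply_moves, never from a script. Its argument "deltas" is one flat list of numbers, 5 for each row, row after row: the finger opening in mm, from 0 to 85.4, then the shift along the tool's x, y, z in mm, then the turn about the tool's z in degrees. A call has 1 to 12 rows; each row is the pose to reach, as a shift and turn from the pose commanded when the call began, along the tool's axes at that moment; what a row does not reach only later rows make up. A row lasts 1/12 s, in which the tool goes at most 41.7 mm and 7.16 degrees, less where a joint would pass 70% of its speed; a pose out of reach is approached as far as the arm can. A call with a gripper value outside its range is refused whole. The fingers move at their own pace and stop on an object; "squeeze" is the grip in N (left out, the last holds). Time passes only in rows, so rows that repeat a pose let the fingers close. It gives the time, the measured TCP pose, the force, the opening and the grip force at its end, in the units of the state.
- get_state(): the state, without advancing time (a new reading comes with each control period).
- get_image(name): name is "side" or "top"; returns a dict with "frame" (400x640x3 uint8, red, green, blue), "K" (3x3 intrinsics, pixels), "k1" (the pictures are not rectified: a ray, as slopes to the right and down, at radius r is drawn at 1 + k1 r^2 times it, then the intrinsics apply), "position" and "orientation" of the camera in the world. Camera axes: x right, y down, z forward; pixel columns grow to the right and rows downward; lengths in m; the calibration is good to about 2 mm. A picture is of the moment at which its call begins. There is no depth.
- sign_off(): hands the job in; it is judged then, once.
Trained networks look in a picture, given as the dict that the camera call returned (one of the last four; its "shot" number tells which), for a name from the list of things; names that differ only in an ending like _2 or _b are one class to them, and where a whole thing is asked for, a point or a joint stands for the part that bears it (a point fixed in the world has none). Each returns a list of dicts, best first, with "score" (0 to 1); they miss things now and then, are a little off and sometimes report something else, mostly with a low value. They report only what shows in the picture. A call takes as long as a camera call.
- find_in(query, picture): "point" ([column, row] in pixels, amid what is visible of it).
- place_of(query, picture): "point" ([column, row] in pixels: a listed point, or the origin of a listed thing).
The state is a dict: "clock": time; "qpos": joint angles; "qd": joint speeds; "effort": joint torques, N m; "position": TCP position; "ee_rot": TCP orientation; "contact_force": force on the tool from outside, world axes, zero at the start; "moment": the same for the moment, N m; "width": finger opening in m; "gripper_force": force on a finger pad.
Only numpy, scipy, OpenCV 4.12 (cv2) and the standard library are available. Lean on these libraries where they do the work, as an engineer would, in place of code of your own. Each camera call takes 0.05 s, during which the arm holds its last target. There are 200 camera calls.

## Task

Put the washed red and green chopping boards from the drainer away in the board rack: set each one down gently in the rack, on its long edge, beside the yellow board. Then slide the stop up until it is snug, so that all three boards stand upright and packed together between the rack's end wall and the stop, and let go. Leave the saucepan, oil bottle, salt bowl and spoon where they are.

Things in the scene. Friction and masses are not known exactly. Their poses are not given: they have to be found in the camera images.
- rack: Fixed dark steel board rack, tray 300 (x) by 330 (y); boards stand on it 12 mm above the table, at its x = 0, long edge along its x. Origin on the table under the tray's middle. At the -y end an upright end wall, 250 wide, 136 high, inner face at y = -140. Two 10 mm guide rods along y at x = +/-135, 30 up, carry the stop; 244 mm is clear between its black glides.
- stop (a joint): Sliding end stop: white plate 250 wide, top 115 above the table, parallel to the end wall, black glides on the rods. Value in m: 0 fully open, grows as it slides along the rack's -y to the wall, at most 0.215; starts at 0 to 0.055. Gap from end wall to the stop's face: 235 mm minus this. About 3 N of friction, plus that of boards it pushes; stays where left.
- stop_handle (a point): Middle of the stop's handle: a round blue bar, 10 mm thick, 100 mm long along the rack's x, 177 mm above the table, the top of an upright hoop on the stop, free below down to the plate. The bar's axis lies 9 mm behind (rack +y of) the stop's face. Moves with the stop.
- drainer: Fixed drainer: grey drip tray 260 (x) by 250 (y), with seven steel wire loops, 88 mm high, that form six slots 28 mm wide along its x, 32 mm apart in y. Boards stand in it with their underside 30 mm above the table. Origin on the table under its middle.
- red_board: Red chopping board, 220 (x) by 15 (y, thickness) by 130 (z, height) mm, 0.3 to 0.5 kg, slot handle near its -x end (18 wide, 35 to 95 up). Origin in the middle of the underside of the long edge it stands on. Starts upright in the second slot from one end of the drainer, about 48 mm from the drainer's middle in y.
- green_board: Green chopping board, same shape, sizes and axes as the red; it stands in the slot 48 mm to the other side of the drainer's middle.
- yellow_board: Yellow chopping board, same shape, sizes and axes; it already stands upright in the rack, parallel to the end wall and at most 10 mm from it.
- oil_bottle: Bottle of yellow oil with a black pourer, 66 mm across, 258 tall. Origin under its middle. Leave alone.
- saucepan: Black saucepan, 170 mm across, 100 tall, with a steel handle 150 long to its -x. Origin under the pan's middle. Leave alone.
- salt_bowl: White bowl, 100 mm across, 45 tall. Origin under its middle. Leave alone.
- spoon: Steel spoon, about 200 mm long, lying on the table along its x, origin under its middle. Leave alone.

How it is judged:
By the outcome, as a careful person would: the job done as asked, in the order asked, and still so for the second after the job is handed in, with the robot touching nothing.
It also fails if it takes over 72 s, if anything falls off the work surface, if the arm or the gripper's body presses on something with over 40 N, if the wrist force passes 120 N, or if a joint passes its speed limit or range.

## Working session

There is one attempt and no reset: what is moved stays moved. The work goes in short steps, Python scripts to look and compute and a tool call to move; the robot and the scene stay as the last step left them, time stands still between calls to the robot, and variables do not carry over. Pictures are saved under pics/ and viewed, at most 10 in all, crops included, and the job is handed in when it is done.

Besides the shell and the picture viewer there is one more tool, called after ">>>" by a JSON object that holds its "fn" and its "kwargs". apply_moves: Moves the arm, as the interface text tells. Its arguments: {"type":"object","properties":{"deltas":{"type":"array"},"squeeze":{"type":"number"}},"required":["deltas"]}

```bash
ls; mkdir -p pics; cat > h.py <<'E'
import numpy as np, cv2
from scipy.spatial.transform import Rotation as R
from rig import *
def rot(q): return R.from_quat([q[1],q[2],q[3],q[0]]).as_matrix()
def und(im,px):
    K=np.array(im["K"]); d=(np.array(px,float)-K[:2,2])/[K[0,0],K[1,1]]
    rd=np.linalg.norm(d); r=rd
    for _ in range(30): r=rd/(1+im["k1"]*r*r)
    return d*(r/rd if rd else 1)
def ray(im,px):
    s=und(im,px); M=rot(im["orientation"]); v=M@np.array([s[0],s[1],1]); return np.array(im["position"]),v
def at_z(im,px,z):
    o,v=ray(im,px); return o+v*(z-o[2])/v[2]
def proj(im,P):
    M=rot(im["orientation"]); p=M.T@(np.array(P)-im["position"]); s=p[:2]/p[2]
    s=s*(1+im["k1"]*(s@s)); K=np.array(im["K"]); return s*[K[0,0],K[1,1]]+K[:2,2]
def tri(a,pa,b,pb):
    o1,v1=ray(a,pa);o2,v2=ray(b,pb)
    t=np.linalg.lstsq(np.c_[v1,-v2],o2-o1,rcond=None)[0]
    p,q=o1+v1*t[0],o2+v2*t[1]; return (p+q)/2,np.linalg.norm(p-q)
def save(im,n): cv2.imwrite("pics/"+n,im["frame"][:,:,::-1])
E
python3 - <<'E'
from h import *
T=get_image("top");S=get_image("side")
save(T,"t0.png");save(S,"s0.png")
for im,n in((T,"top"),(S,"side")):
    print(n,im["position"],np.round(rot(im["orientation"])[:,2],3),im["K"][0][0],im["k1"])
for q,z in [("rack",0),("stop",0),("stop_handle",.177),("drainer",0),("red_board",.03),("green_board",.03),("yellow_board",.012),("oil_bottle",0),("saucepan",0),("salt_bowl",0),("spoon",0)]:
    for n,im in(("T",T),("S",S)):
        r=place_of(q,im)
        if r: print(q,n,[(np.round(x["point"],1).tolist(),round(x["score"],2),np.round(at_z(im,x["point"],z)[:2],3).tolist()) for x in r[:2]])
s=get_state();print(s["position"],s["ee_rot"],s["clock"],s["width"],nose_length)
E
```

```text
pics
top [ 0.4966466  -0.00549195  1.59914426] [ 0.088 -0.008 -0.996] 461.02132124007665 -0.08775170474610279
side [0.51706908 1.02788794 1.41451635] [ 0.067 -0.627 -0.776] 440.909862078593 0.038528430879582784
rack T [([371.7, 239.7], 0.62, [0.505, -0.208])]
rack S [([343.7, 182.0], 0.77, [0.5, -0.229])]Traceback (most recent call last):
  File "<stdin>", line 8, in <module>
ValueError: it knows: drainer, green_board, oil_bottle, rack, red_board, salt_bowl, saucepan, spoon, stop_handle, yellow_board
```

```bash
python3 - <<'E'
from h import *
T=get_image("top");S=get_image("side")
for q,z in [("rack",0),("stop_handle",.177),("drainer",0),("red_board",.03),("green_board",.03),("yellow_board",.012),("oil_bottle",0),("saucepan",0),("salt_bowl",0),("spoon",0)]:
    for n,im in(("T",T),("S",S)):
        r=place_of(q,im)
        if r: print(q,n,[(np.round(x["point"],1).tolist(),round(x["score"],2),np.round(at_z(im,x["point"],z)[:2],3).tolist()) for x in r[:2]])
s=get_state();print(s["position"],s["ee_rot"],s["clock"],s["width"],nose_length)
E
```

```text
rack T [([371.5, 238.9], 0.72, [0.508, -0.207])]
rack S [([342.5, 184.6], 0.92, [0.504, -0.214])]
stop_handle T [([351.5, 242.7], 0.81, [0.496, -0.123])]
stop_handle S [([346.9, 172.7], 0.64, [0.491, -0.12])]
drainer T [([249.7, 242.0], 0.65, [0.502, 0.215])]
drainer S [([339.9, 271.5], 0.66, [0.498, 0.208]), ([345.3, 185.4], 0.3, [0.492, -0.211])]
red_board T [([263.9, 238.0], 0.78, [0.515, 0.162])]
red_board S [([338.5, 255.0], 0.68, [0.507, 0.156]), ([341.8, 164.4], 0.49, [0.512, -0.304])]
green_board T [([233.0, 247.2], 0.92, [0.485, 0.268])]
green_board S [([342.1, 277.0], 0.92, [0.49, 0.247]), ([325.2, 124.1], 0.62, [0.599, -0.56])]
yellow_board T [([409.8, 238.3], 0.92, [0.507, -0.338])]
yellow_board S [([340.4, 162.3], 0.71, [0.518, -0.333])]
oil_bottle T [([304.1, 161.6], 0.71, [0.781, 0.024])]
oil_bottle S [([265.7, 225.9], 0.67, [0.799, 0.024])]
saucepan T [([147.2, 240.8], 0.67, [0.51, 0.575]), ([263.6, 235.7], 0.27, [0.524, 0.167])]
saucepan S [([336.0, 374.1], 0.97, [0.496, 0.572])]
salt_bowl T [([267.1, 235.1], 0.67, [0.526, 0.155]), ([353.1, 159.5], 0.61, [0.787, -0.149])]
spoon T [([473.2, 214.2], 0.87, [0.588, -0.569]), ([309.8, 159.6], 0.72, [0.788, 0.003])]
spoon S [([324.6, 123.6], 0.59, [0.604, -0.598])]
[0.14938053 0.55528288 0.24834004] [1.63135903e-05 1.31019259e-01 9.91379822e-01 4.85949837e-05] 1.3 0.08529296403762518 0.017
```

View pics/t0.png

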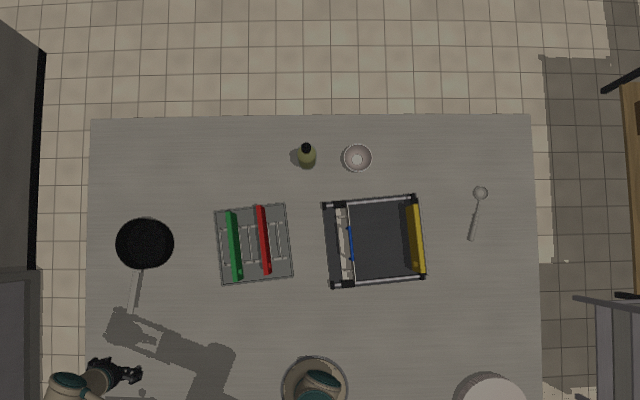

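View pics/s0.png

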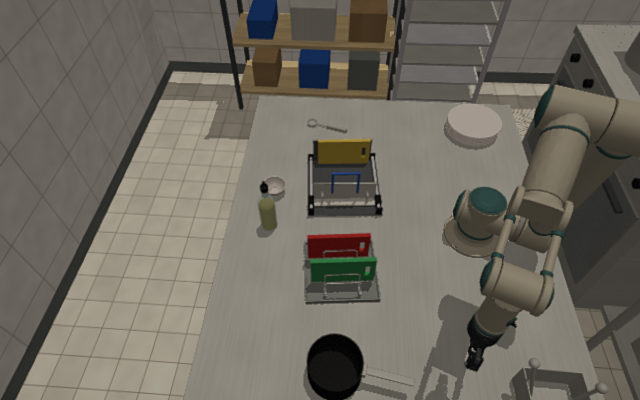

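The top view shows the red board (264,240), green board (234,245), yellow board (417,238) and blue handle bar (350,243), all with a small yaw. The side view shows all boards upright and unobstructed. Next I'll fit box silhouettes to the colour masks in both views.

```bash
cat > fit.py <<'E'
from h import *
from scipy.optimize import minimize
B=dict(red=(.22,.015,.13),green=(.22,.015,.13),yellow=(.22,.015,.13),blue=(.10,.010,.010))
def mask(im,c):
    hsv=cv2.cvtColor(im["frame"],cv2.COLOR_RGB2HSV).astype(int); h,s,v=hsv[...,0],hsv[...,1],hsv[...,2]
    lo,hi={"red":(172,8),"green":(45,85),"yellow":(20,32),"blue":(100,125)}[c]
    hm=((h>=lo)|(h<=hi)) if lo>hi else ((h>=lo)&(h<=hi))
    return (hm&(s>120)&(v>40)).astype(np.uint8)
def corners(p,dim,z0):
    a=p[2];c=np.array([[np.cos(a),-np.sin(a)],[np.sin(a),np.cos(a)]])
    return [np.r_[np.array(p[:2])+c@[sx*dim[0]/2,sy*dim[1]/2],z] for sx in(-1,1) for sy in(-1,1) for z in(z0,z0+dim[2])]
def fit(c,ims,p0,z0,U=6):
    dat=[]
    for im in ims:
        q=np.array([proj(im,X) for X in corners(p0,B[c],z0)]); lo=np.floor(q.min(0)-14).astype(int).clip(0); hi=np.ceil(q.max(0)+14).astype(int)
        m=mask(im,c)[lo[1]:hi[1],lo[0]:hi[0]]
        if c!="blue": m=cv2.morphologyEx(m,cv2.MORPH_CLOSE,np.ones((5,5),np.uint8))
        n,l,st,_=cv2.connectedComponentsWithStats(m)
        if n>1: m=(l==1+st[1:,4].argmax()).astype(np.uint8)
        dat.append((im,lo,m.astype(float)))
    def cost(p):
        e=0
        for im,lo,m in dat:
            q=np.array([proj(im,X) for X in corners(p,B[c],z0)])-lo+.5
            hull=cv2.convexHull(np.round(q*U*16).astype(np.int32))
            g=np.zeros((m.shape[0]*U,m.shape[1]*U),np.uint8); cv2.fillConvexPoly(g,hull,1,shift=4)
            g=cv2.resize(g.astype(np.float32),(m.shape[1],m.shape[0]),interpolation=cv2.INTER_AREA)
            e+=np.sum((g-m)**2)
        return e
    sim=np.array([p0]+[np.array(p0)+d for d in np.diag([.012,.012,.06])])
    r=minimize(cost,p0,method="Nelder-Mead",options=dict(initial_simplex=sim,xatol=1e-4,fatol=.05))
    return r.x,r.fun,[int(d[2].sum()) for d in dat]
E
cat > go.py <<'E'
from h import *
def go(x,y,z,yaw):
    s=get_state(); M=rot(s["ee_rot"]); d=M.T@(np.array([x,y,z])-s["position"])*1000
    ty=np.arctan2(M[1,1],M[0,1]); t=(ty-(np.pi/2+yaw)+np.pi/2)%np.pi-np.pi/2
    print("delta mm",np.round(d,1),"turn deg",round(np.degrees(t),2),"clock",s["clock"],"F",np.round(s["contact_force"],1),"down",np.round(M[:,2],3))
E
python3 - <<'E'
from fit import *
from go import go
T=get_image("top");S=get_image("side")
for c,p,z in (("red",(.512,.16,.1),.03),("green",(.49,.257,.1),.03),("yellow",(.512,-.335,.1),.012),("blue",(.494,-.122,.1),.172)):
    for ims in ([T,S],[T],[S]):
        r=fit(c,ims,p,z); print(c,np.round(r[0],4),round(r[1],1),r[2])
go(.51,.162,.24,.1)
E
```

```text
red [0.5102 0.1567 0.1158] 107.3 [599, 1376]
red [0.5098 0.1565 0.1149] 17.1 [599]
red [0.5107 0.1573 0.1187] 87.1 [1376]
green [0.4906 0.2528 0.1179] 221.7 [701, 1350]
green [0.4899 0.2521 0.1097] 71.8 [701]
green [0.4923 0.2537 0.1158] 146.9 [1350]
yellow [ 0.5086 -0.3404  0.0886] 87.7 [899, 1258]
yellow [ 0.5083 -0.3411  0.0863] 16.5 [899]
yellow [ 0.5087 -0.3357  0.0954] 11.7 [1258]
blue [ 0.4969 -0.1194  0.0852] 86.8 [110, 128]
blue [ 0.4962 -0.1199  0.087 ] 21.2 [110]
blue [ 0.4943 -0.1192  0.0643] 60.3 [128]
delta mm [-450.4 -286.1    8.3] turn deg -20.78 clock 1.4 F [ 0.2 -0.9 -0.4] down [ 0.  0. -1.]
```

>>> {"fn": "apply_moves", "kwargs": {"deltas": [60, -40, -26, 0, -2, 60, -80, -52, 0, -4, 60, -120, -78, 0, -6, 60, -160, -104, 0, -8, 60, -200, -130, 0, -10, 60, -240, -155, 0, -12, 60, -280, -180, 0, -14, 60, -320, -206, 0, -16, 60, -360, -232, 0, -18, 60, -395, -254, 0, -20, 60, -428, -276, 0, -21.7, 60, -452, -291.2, 0, -21.7], "squeeze": 40}}

```text
clock: 2.4
position: [0.486, 0.1828, 0.2486]
ee_rot: [0.0, -0.058, 0.998, 0.0]
contact_force: [0.8, -0.6, 0.9]
width: 0.0604
gripper_force: 0.0
```

```bash
python3 - <<'E'
from fit import *
from go import go
T=get_image("top");save(T,"t1.png");S=get_image("side");save(S,"s1.png")
r=fit("red",[S],(.51,.157,.115),.03);print(r)
go(.5102,.1567,.138,.116);print(get_state()["width"])
E
```

```text
(array([0.51068266, 0.15730666, 0.12237496]), np.float64(99.9891983361938), [1364])
delta mm [-17.8 -25.2 110.3] turn deg -0.38 clock 2.5 F [-1.4  0.3  0.5] down [ 0.003 -0.002 -1.   ]
0.059942548036775414
```

>>> {"fn": "apply_moves", "kwargs": {"deltas": [60, -10, -14, 0, -0.4, 60, -17.8, -25.2, 0, -0.4, 60, -17.8, -25.2, 0, -0.4, 60, -17.8, -25.2, 0, -0.4]}}

```text
clock: 2.83
position: [0.5054, 0.1618, 0.2482]
ee_rot: [-0.0, -0.061, 0.998, 0.0]
contact_force: [0.6, 0.0, -0.1]
width: 0.0602
gripper_force: 0.0
```

```bash
python3 - <<'E'
from h import *
from go import go
T=get_image("top");S=get_image("side")
go(.5102,.1567,.138,.116)
a=cv2.resize(T["frame"][190:300,200:320],None,fx=4,fy=4,interpolation=2)[:,:,::-1]
b=cv2.resize(S["frame"][190:300,280:400],None,fx=4,fy=4,interpolation=2)[:,:,::-1]
cv2.imwrite("pics/c1.png",cv2.resize(np.hstack([a,b]),(800,366)))
E
```

```text
delta mm [ -4.7  -6.4 110.3] turn deg 0.43 clock 2.9333 F [-1.2  0.4 -0.3] down [-0.001  0.001 -1.   ]
```

View pics/c1.png

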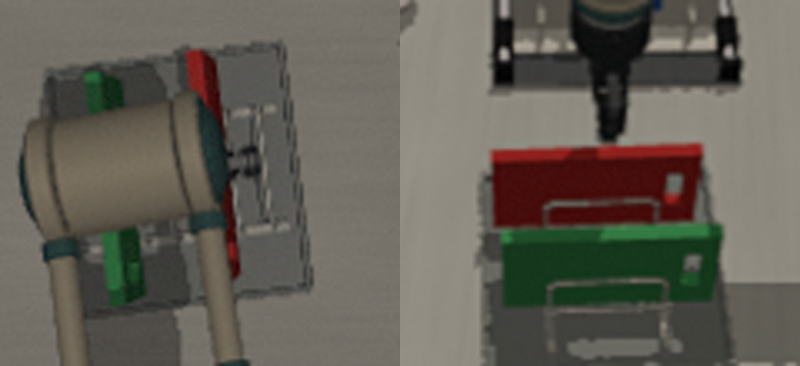

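The crop shows the jaws (side crop 610,135) just beyond the middle of the red board's top edge (600,155). They are still high, and the boards are upright. I'll correct sideways and descend partway.

>>> {"fn": "apply_moves", "kwargs": {"deltas": [60, -4.7, -6.4, 30, 0, 60, -4.7, -6.4, 50, 0, 60, -4.7, -6.4, 60, 0, 60, -4.7, -6.4, 60, 0, 60, -4.7, -6.4, 60, 0]}}

```text
clock: 3.35
position: [0.5106, 0.1565, 0.1884]
ee_rot: [-0.0, -0.062, 0.998, 0.0]
contact_force: [-0.1, 0.8, 0.8]
width: 0.06
gripper_force: 0.0
```

```bash
python3 -c "
from go import go
go(.5102,.1567,.138,.116)"
```

```text
delta mm [ 0.3  0.2 50.4] turn deg 0.45 clock 3.35 F [-0.1  0.8  0.8] down [-0.001  0.    -1.   ]
```

>>> {"fn": "apply_moves", "kwargs": {"deltas": [60, 0, 0, 20, 0, 60, 0, 0, 40, 0, 60, 0, 0, 50, 0, 60, 0, 0, 50, 0, 30, 0, 0, 50, 0, 10, 0, 0, 50, 0, 5, 0, 0, 50, 0, 5, 0, 0, 50, 0, 5, 0, 0, 50, 0, 5, 0, 0, 50, 0, 5, 0, 0, 50, 0, 5, 0, 0, 50, 0], "squeeze": 45}}

```text
clock: 4.35
position: [0.5119, 0.1561, 0.1396]
ee_rot: [0.001, -0.061, 0.998, 0.0]
contact_force: [-0.9, 0.4, 6.2]
width: 0.0147
gripper_force: 44.7
```

>>> {"fn": "apply_moves", "kwargs": {"deltas": [5, 0, 0, -10, 0, 5, 0, 0, -25, 0, 5, 0, 0, -50, 0, 5, 0, 0, -75, 0, 5, 0, 0, -100, 0, 5, 0, 0, -125, 0, 5, 0, 0, -150, 0, 5, 0, 0, -175, 0, 5, 0, 0, -190, 0, 5, 0, 0, -195, 0, 5, 0, 0, -195, 0]}}

```text
clock: 5.27
position: [0.511, 0.1558, 0.3341]
ee_rot: [0.001, -0.061, 0.998, 0.0]
contact_force: [0.4, 1.0, -3.8]
width: 0.0144
gripper_force: 44.2
```

```bash
python3 - <<'E'
from fit import *
from go import go
T=get_image("top");S=get_image("side")
s=get_state();z0=s["position"][2]-.1096
for ims in([T,S],[S]): print(fit("red",ims,(.511,.156,.12),z0))
print(s["position"],s["width"]); go(.5122,-.2958,s["position"][2],.087)
E
```

```text
(array([0.50810069, 0.15510146, 0.12714108]), np.float64(901.8101862116753), [136, 1761])
(array([0.50809436, 0.15453077, 0.11955284]), np.float64(188.57484627658806), [1761])
[0.51006265 0.15561874 0.3318163 ] 0.01464587091314734
delta mm [ 5.320e+01 -4.483e+02  2.000e-01] turn deg 2.06 clock 5.3667 F [ 0.   0.2 -4.7] down [-0.003 -0.001 -1.   ]
```

>>> {"fn": "apply_moves", "kwargs": {"deltas": [5, 2, -15, 0, 0.2, 5, 5.5, -45, 0, 0.5, 5, 9.5, -80, 0, 0.8, 5, 14, -118, 0, 1.1, 5, 18.5, -156, 0, 1.4, 5, 23, -194, 0, 1.7, 5, 27.5, -232, 0, 2, 5, 32, -270, 0, 2, 5, 36.5, -308, 0, 2, 5, 41, -346, 0, 2, 5, 45.5, -380, 0, 2, 5, 48.5, -405, 0, 2]}}

```text
clock: 6.37
position: [0.5113, -0.255, 0.3307]
ee_rot: [-0.002, -0.043, 0.999, 0.001]
contact_force: [-0.8, -0.3, -3.9]
width: 0.0143
gripper_force: 44.8
```

>>> {"fn": "apply_moves", "kwargs": {"deltas": [5, 2, -15, 0, 0, 5, 4, -30, 0, 0, 5, 5, -40, 0, 0, 5, 5, -43, 0, 0, 5, 5, -43, 0, 0]}}

```text
clock: 6.78
position: [0.5114, -0.295, 0.3329]
ee_rot: [-0.0, -0.044, 0.999, 0.001]
contact_force: [-0.3, 0.6, -4.5]
width: 0.0143
gripper_force: 44.8
```

```bash
python3 - <<'E'
from fit import *
from go import go
T=get_image("top");S=get_image("side")
s=get_state();print(s["position"]);z0=s["position"][2]-.1096
print(fit("red",[S],(.511,-.295,.09),z0))
print("blue T",fit("blue",[T],(.4965,-.1195,.087),.172))
print("yel",fit("yellow",[T],(.508,-.340,.087),.012))
go(.5142,-.2958,.094+.030,.087)
E
```

```text
[ 0.5114065  -0.2939479   0.33331721]
(array([ 0.51100207, -0.29295697,  0.06132896]), np.float64(184.17669775732506), [1442])
blue T (array([ 0.49629674, -0.11979347,  0.09294326]), np.float64(24.35725353681196), [110])
yel (array([ 0.448, -0.224,  0.107]), np.float64(0.0), [0])
delta mm [ -2.6  -2.4 209.3] turn deg 0.13 clock 6.8833 F [-0.4  0.3 -4.3] down [ 0.     0.001 -1.   ]
```

>>> {"fn": "apply_moves", "kwargs": {"deltas": [5, -2.5, -0.5, 15, 0, 5, -2.5, -0.5, 40, 0, 5, -2.5, -0.5, 70, 0, 5, -2.5, -0.5, 100, 0, 5, -2.5, -0.5, 125, 0, 5, -2.5, -0.5, 150, 0, 5, -2.5, -0.5, 170, 0, 5, -2.5, -0.5, 185, 0, 5, -2.5, -0.5, 195, 0, 5, -2.5, -0.5, 195, 0, 5, -2.5, -0.5, 195, 0]}}

```text
clock: 7.8
position: [0.5142, -0.2949, 0.1386]
ee_rot: [0.0, -0.044, 0.999, 0.0]
contact_force: [0.5, -0.5, -3.4]
width: 0.0143
gripper_force: 44.7
```

```bash
python3 - <<'E'
from fit import *
from go import go
S=get_image("side");T=get_image("top")
s=get_state();print(s["position"],s["contact_force"])
for c,p,z0 in(("red",(.511,-.295,.09),s["position"][2]-.1096),("yellow",(.508,-.339,.087),.012)): print(fit(c,[S],p,z0))
go(.5142,-.2945,.1216,.087)
a=cv2.resize(S["frame"][110:220,280:400],None,fx=4,fy=4,interpolation=2)[:,:,::-1]
b=cv2.resize(T["frame"][180:290,320:440],None,fx=4,fy=4,interpolation=2)[:,:,::-1]
cv2.imwrite("pics/c2.png",cv2.resize(np.hstack([a,b]),(800,366)))
E
```

```text
[ 0.51484558 -0.29584609  0.13976959] [ 0.52458864 -0.06482931 -3.07140268]
(array([ 0.51328848, -0.29056563,  0.10052502]), np.float64(69.24074095749747), [1262])
(array([ 0.21733333, -0.567     ,  2.57366667]), np.float64(91.0), [91])
delta mm [ 0.6  1.4 18.2] turn deg 0.09 clock 7.9 F [ 0.5 -0.1 -3.1] down [ 0.002 -0.002 -1.   ]
```

View pics/c2.png

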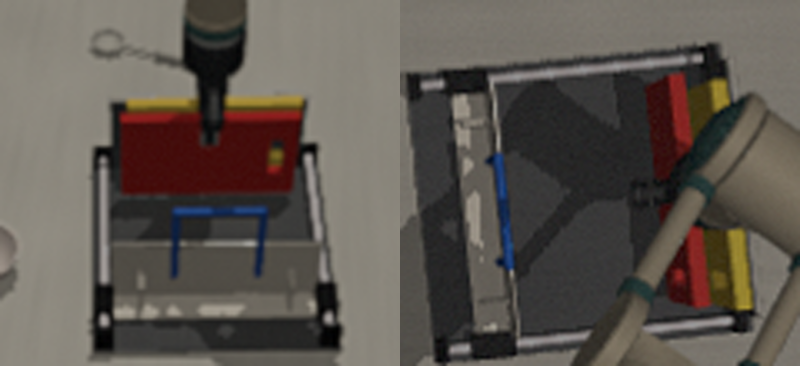

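The red board hangs in front of the yellow one, parallel to it, centred between the rods and clear of the stop. I'll lower it slowly.

>>> {"fn": "apply_moves", "kwargs": {"deltas": [5, 0, 0, 4, 0, 5, 0, 0, 8, 0, 5, 0, 0, 11, 0, 5, 0, 0, 13, 0, 5, 0, 0, 14, 0, 5, 0, 0, 15, 0, 5, 0, 0, 15.5, 0, 5, 0, 0, 15.5, 0, 5, 0, 0, 15.5, 0]}}

```text
clock: 8.65
position: [0.5139, -0.2956, 0.1228]
ee_rot: [0.0, -0.044, 0.999, 0.0]
contact_force: [-1.1, 0.8, -3.8]
width: 0.0144
gripper_force: 44.9
```

>>> {"fn": "apply_moves", "kwargs": {"deltas": [5, 0, 0, 0.5, 0, 5, 0, 0, 1, 0, 5, 0, 0, 1.5, 0, 5, 0, 0, 1.5, 0]}}

```text
clock: 8.98
position: [0.5138, -0.2957, 0.1217]
ee_rot: [0.0, -0.044, 0.999, -0.0]
contact_force: [-2.6, 0.5, -1.0]
width: 0.0145
gripper_force: 45.3
```

>>> {"fn": "apply_moves", "kwargs": {"deltas": [5, 0, 0, 0.4, 0, 5, 0, 0, 0.7, 0, 5, 0, 0, 0.7, 0]}}

```text
clock: 9.23
position: [0.5138, -0.2957, 0.1217]
ee_rot: [0.0, -0.044, 0.999, -0.0]
contact_force: [-2.3, 1.7, 5.4]
width: 0.0146
gripper_force: 46.1
```

>>> {"fn": "apply_moves", "kwargs": {"deltas": [17, 0, 0, 0, 0, 19, 0, 0, 0, 0, 22, 0, 0, 0, 0, 24, 0, 0, 0, 0, 25, 0, 0, 0, 0, 25, 0, 0, 0, 0, 25, 0, 0, 0, 0]}}

```text
clock: 9.82
position: [0.5139, -0.2956, 0.1205]
ee_rot: [0.0, -0.044, 0.999, 0.0]
contact_force: [-0.4, 0.1, 0.9]
width: 0.0249
gripper_force: 0.0
```

>>> {"fn": "apply_moves", "kwargs": {"deltas": [25, 0, 0, -6, 0, 25, 0, 0, -16, 0, 25, 0, 0, -35, 0, 25, 0, 0, -55, 0, 25, 0, 0, -85, 0, 25, 0, 0, -110, 0, 25, 0, 0, -125, 0, 25, 0, 0, -130, 0]}}

```text
clock: 10.48
position: [0.5152, -0.2965, 0.2551]
ee_rot: [0.003, -0.044, 0.999, -0.002]
contact_force: [0.2, -0.4, 0.2]
width: 0.025
gripper_force: 0.0
```

```bash
python3 - <<'E'
from fit import *
from go import go
S=get_image("side");T=get_image("top")
for c,p,z0,ims in(("red",(.512,-.294,.09),.012,[S]),("green",(.4906,.2528,.115),.03,[T,S]),("green",(.4906,.2528,.115),.03,[T])): print(fit(c,ims,p,z0))
go(.4905,.2526,.25,.116)
E
```

```text
(array([ 0.51353026, -0.29284744,  0.0804373 ]), np.float64(52.15509291724477), [1250])
(array([0.49040514, 0.2524428 , 0.11061175]), np.float64(209.38503183488865), [698, 1365])
(array([0.48980882, 0.25258975, 0.10863245]), np.float64(75.0354943977623), [698])
delta mm [-24.5 548.5   1.2] turn deg -1.6 clock 10.5833 F [-0.3  0.5  0.8] down [ 0.003 -0.002 -1.   ]
```

>>> {"fn": "apply_moves", "kwargs": {"deltas": [40, -1, 20, 0, 0, 50, -3, 58, 0, 0, 60, -4, 98, 0, -0.5, 60, -6, 138, 0, -0.5, 60, -8, 178, 0, -1, 60, -10, 218, 0, -1, 60, -11.5, 258, 0, -1.5, 60, -13, 298, 0, -1.5, 60, -15, 338, 0, -1.5, 60, -17, 378, 0, -1.5, 60, -18.5, 418, 0, -1.5, 60, -20.5, 455, 0, -1.5]}}

```text
clock: 11.58
position: [0.4927, 0.1615, 0.2492]
ee_rot: [-0.001, -0.057, 0.998, -0.0]
contact_force: [0.2, -0.2, -0.4]
width: 0.0601
gripper_force: 0.0
```

>>> {"fn": "apply_moves", "kwargs": {"deltas": [60, -1.5, 35, 0, 0, 60, -3, 65, 0, 0, 60, -3.7, 85, 0, 0, 60, -4, 92, 0, 0, 60, -4, 92, 0, 0, 60, -4, 92, 0, 0]}}

```text
clock: 12.08
position: [0.4873, 0.2506, 0.2496]
ee_rot: [-0.001, -0.057, 0.998, -0.001]
contact_force: [-0.6, -0.3, 0.1]
width: 0.0599
gripper_force: 0.0
```

```bash
python3 -c "
from go import go
go(.4905,.2526,.138,.114)"
```

```text
delta mm [ -3.7   1.8 111.6] turn deg 0.05 clock 12.0833 F [-0.6 -0.3  0.1] down [-0.002 -0.002 -1.   ]
```

>>> {"fn": "apply_moves", "kwargs": {"deltas": [60, -3.5, 2, 20, 0, 60, -3.5, 2, 45, 0, 60, -3.5, 2, 70, 0, 60, -3.5, 2, 90, 0, 60, -3.5, 2, 105, 0, 60, -3.5, 2, 110.5, 0, 60, -3.5, 2, 110.5, 0]}}

```text
clock: 12.67
position: [0.4902, 0.2518, 0.1386]
ee_rot: [-0.002, -0.056, 0.998, -0.001]
contact_force: [0.2, 0.0, 0.6]
width: 0.0597
gripper_force: 0.0
```

>>> {"fn": "apply_moves", "kwargs": {"deltas": [35, 0, 0, 0, 0, 15, 0, 0, 0, 0, 5, 0, 0, 0, 0, 5, 0, 0, 0, 0, 5, 0, 0, 0, 0, 5, 0, 0, 0, 0, 5, 0, 0, 0, 0, 5, 0, 0, 0, 0], "squeeze": 45}}

```text
clock: 13.33
position: [0.4918, 0.2536, 0.1413]
ee_rot: [0.001, -0.057, 0.998, -0.0]
contact_force: [-0.6, -1.9, 5.9]
width: 0.0147
gripper_force: 44.6
```

>>> {"fn": "apply_moves", "kwargs": {"deltas": [5, 0, 0, -10, 0, 5, 0, 0, -25, 0, 5, 0, 0, -50, 0, 5, 0, 0, -75, 0, 5, 0, 0, -100, 0, 5, 0, 0, -125, 0, 5, 0, 0, -150, 0, 5, 0, 0, -175, 0, 5, 0, 0, -190, 0, 5, 0, 0, -195, 0, 5, 0, 0, -195, 0]}}

```text
clock: 14.25
position: [0.491, 0.254, 0.3359]
ee_rot: [0.001, -0.057, 0.998, 0.0]
contact_force: [0.4, 0.1, -5.4]
width: 0.0142
gripper_force: 44.4
```

```bash
python3 - <<'E'
from fit import *
from go import go
S=get_image("side")
s=get_state();print(s["position"],s["width"])
print(fit("green",[S],(.491,.253,.114),s["position"][2]-.1113))
go(.5103,-.2510,s["position"][2],.087)
E
```

```text
[0.4904551  0.25369312 0.3344241 ] 0.014599085121564836
(array([0.48941075, 0.25248011, 0.13136327]), np.float64(320.6388893953214), [1677])
delta mm [  37.9 -503.7    0. ] turn deg 1.57 clock 14.3 F [-0.7 -0.7 -4.7] down [-0.001 -0.    -1.   ]
```

>>> {"fn": "apply_moves", "kwargs": {"deltas": [5, 1, -15, 0, 0.2, 5, 3.4, -45, 0, 0.5, 5, 6, -80, 0, 0.8, 5, 9, -118, 0, 1.1, 5, 11.7, -156, 0, 1.4, 5, 14.6, -194, 0, 1.5, 5, 17.4, -232, 0, 1.5, 5, 20.3, -270, 0, 1.5, 5, 23.2, -308, 0, 1.5, 5, 26, -346, 0, 1.5, 5, 29, -384, 0, 1.5, 5, 31, -415, 0, 1.5]}}

```text
clock: 15.3
position: [0.5062, -0.1645, 0.3327]
ee_rot: [-0.002, -0.043, 0.999, 0.001]
contact_force: [1.0, 0.6, -3.8]
width: 0.0142
gripper_force: 44.9
```

>>> {"fn": "apply_moves", "kwargs": {"deltas": [5, 2, -30, 0, 0, 5, 4, -55, 0, 0, 5, 6, -75, 0, 0, 5, 7, -86, 0, 0, 5, 7, -89, 0, 0, 5, 7, -89, 0, 0, 5, 7, -89, 0, 0]}}

```text
clock: 15.88
position: [0.5081, -0.25, 0.3343]
ee_rot: [-0.001, -0.044, 0.999, 0.001]
contact_force: [-0.3, 0.1, -4.7]
width: 0.0143
gripper_force: 45.0
```

```bash
python3 - <<'E'
from fit import *
from go import go
S=get_image("side")
s=get_state();print(s["position"])
print(fit("green",[S],(.509,-.251,.087),s["position"][2]-.1113))
go(.5103,-.2510,.1233,.087)
E
```

```text
[ 0.50824163 -0.24983691  0.33472084]
(array([ 0.50782016, -0.24444328,  0.10031651]), np.float64(261.6280873838214), [1405])
delta mm [ -2.   -1.7 211.4] turn deg 0.13 clock 15.9333 F [-0.   0.3 -4.5] down [-0.001  0.002 -1.   ]
```

>>> {"fn": "apply_moves", "kwargs": {"deltas": [5, -2, -1.5, 15, 0, 5, -2, -1.5, 40, 0, 5, -2, -1.5, 70, 0, 5, -2, -1.5, 100, 0, 5, -2, -1.5, 125, 0, 5, -2, -1.5, 150, 0, 5, -2, -1.5, 170, 0, 5, -2, -1.5, 185, 0, 5, -2, -1.5, 195, 0, 5, -2, -1.5, 199, 0, 5, -2, -1.5, 201, 0, 5, -2, -1.5, 201, 0]}}

```text
clock: 16.93
position: [0.511, -0.2525, 0.1346]
ee_rot: [0.001, -0.044, 0.999, -0.0]
contact_force: [0.5, 0.4, -4.1]
width: 0.0151
gripper_force: 44.9
```

```bash
python3 - <<'E'
from h import *
from go import go
S=get_image("side");T=get_image("top")
go(.5103,-.2510,.1233,.087)
a=cv2.resize(S["frame"][110:220,280:400],None,fx=4,fy=4,interpolation=2)[:,:,::-1]
b=cv2.resize(T["frame"][180:290,320:440],None,fx=4,fy=4,interpolation=2)[:,:,::-1]
cv2.imwrite("pics/c3.png",cv2.resize(np.hstack([a,b]),(800,366)))
E
```

```text
delta mm [ 0.8  2.1 11.9] turn deg 0.07 clock 17.0333 F [-0.4  0.5 -4.4] down [ 0.002 -0.001 -1.   ]
```

View pics/c3.png

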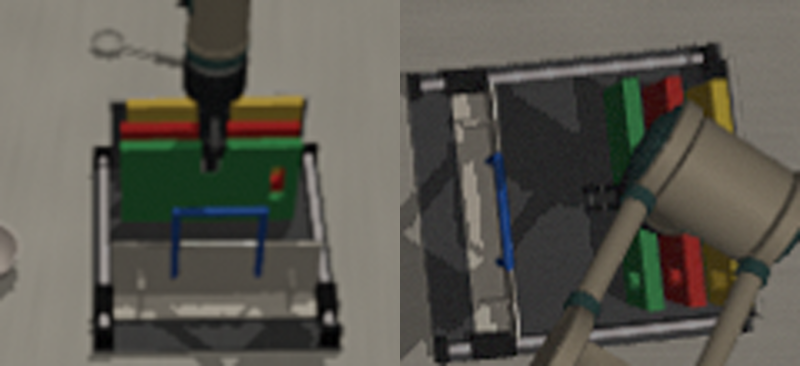

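Green hangs parallel to red with a clear gap, and red still stands upright. I'll lower it gently.

>>> {"fn": "apply_moves", "kwargs": {"deltas": [5, 0, 1, 3, 0, 5, 0, 1, 6, 0, 5, 0, 1, 8, 0, 5, 0, 1, 9, 0, 5, 0, 1, 10, 0, 5, 0, 1, 10.7, 0, 5, 0, 1, 11.2, 0, 5, 0, 1, 11.2, 0]}}

```text
clock: 17.7
position: [0.5101, -0.2518, 0.1235]
ee_rot: [-0.0, -0.044, 0.999, -0.0]
contact_force: [-2.3, -0.2, 0.5]
width: 0.0144
gripper_force: 45.8
```

>>> {"fn": "apply_moves", "kwargs": {"deltas": [5, 0, 0, 0.4, 0, 5, 0, 0, 0.4, 0]}}

```text
clock: 17.87
position: [0.5101, -0.2519, 0.1234]
ee_rot: [-0.0, -0.044, 0.999, -0.0]
contact_force: [-5.0, 0.5, 5.3]
width: 0.0144
gripper_force: 46.4
```

>>> {"fn": "apply_moves", "kwargs": {"deltas": [17, 0, 0, 0, 0, 19, 0, 0, 0, 0, 22, 0, 0, 0, 0, 24, 0, 0, 0, 0, 25, 0, 0, 0, 0, 25, 0, 0, 0, 0, 25, 0, 0, 0, 0]}}

```text
clock: 18.45
position: [0.5105, -0.2517, 0.1224]
ee_rot: [0.0, -0.044, 0.999, 0.0]
contact_force: [0.5, 0.0, -0.5]
width: 0.0252
gripper_force: 0.0
```

>>> {"fn": "apply_moves", "kwargs": {"deltas": [25, 0, 0, -6, 0, 25, 0, 0, -16, 0, 25, 0, 0, -35, 0, 25, 0, 0, -55, 0, 25, 0, 0, -85, 0, 25, 0, 0, -110, 0, 25, 0, 0, -125, 0, 25, 0, 0, -130, 0]}}

```text
clock: 19.12
position: [0.5118, -0.2526, 0.2569]
ee_rot: [0.003, -0.044, 0.999, -0.002]
contact_force: [0.5, -0.7, 0.3]
width: 0.0252
gripper_force: 0.0
```

```bash
python3 - <<'E'
from fit import *
from go import go
S=get_image("side");T=get_image("top")
print(fit("green",[S],(.509,-.250,.087),.012))
for ims in([S],[T],[S,T]): print(fit("blue",ims,(.4965,-.1195,.087),.172))
go(.4964,-.1196,.23,.087)
E
```

```text
(array([ 0.50993307, -0.25096756,  0.06894603]), np.float64(51.6111116534513), [1228])
(array([ 0.49624171, -0.11825518,  0.06546237]), np.float64(66.8719137383188), [141])
(array([ 0.49635253, -0.11985599,  0.08447353]), np.float64(21.00154341272091), [113])
(array([ 0.49561629, -0.11952434,  0.08138258]), np.float64(92.95833387360392), [141, 113])
delta mm [  2.8 133.2  23.9] turn deg 0.06 clock 19.2167 F [ 0.3  0.1 -0.1] down [ 0.003 -0.002 -1.   ]
```

>>> {"fn": "apply_moves", "kwargs": {"deltas": [40, 0.5, 15, 0, 0, 50, 1, 45, 0, 0, 50, 2, 80, 0, 0, 50, 2.5, 110, 0, 0, 50, 3, 128, 5, 0, 50, 3, 133, 15, 0, 50, 3, 133.2, 22, 0, 50, 3, 133.2, 24, 0, 50, 3, 133.2, 24, 0]}}

```text
clock: 19.97
position: [0.4951, -0.1197, 0.2269]
ee_rot: [-0.001, -0.044, 0.999, 0.0]
contact_force: [0.6, -0.6, 0.5]
width: 0.0499
gripper_force: 0.0
```

```bash
python3 -c "
from go import go
go(.4964,-.1196,.175,.087)"
```

```text
delta mm [-1.5 -0.  51.9] turn deg 0.03 clock 19.9667 F [ 0.6 -0.6  0.5] down [-0.003  0.001 -1.   ]
```

>>> {"fn": "apply_moves", "kwargs": {"deltas": [50, -1.5, 0, 15, 0, 50, -1.5, 0, 35, 0, 50, -1.5, 0, 48, 0, 50, -1.5, 0, 52, 0, 50, -1.5, 0, 52, 0, 30, -1.5, 0, 52, 0, 15, -1.5, 0, 52, 0, 4, -1.5, 0, 52, 0, 4, -1.5, 0, 52, 0, 4, -1.5, 0, 52, 0, 4, -1.5, 0, 52, 0, 4, -1.5, 0, 52, 0], "squeeze": 50}}

```text
clock: 20.97
position: [0.4978, -0.1194, 0.1775]
ee_rot: [0.001, -0.044, 0.999, -0.0]
contact_force: [-0.5, -0.1, 6.1]
width: 0.008
gripper_force: 49.0
```

>>> {"fn": "apply_moves", "kwargs": {"deltas": [4, 0, -4, 0, 0, 4, 0, -12, 0, 0, 4, 0, -24, 0, 0, 4, 0, -37, 0, 0, 4, 0, -50, 0, 0, 4, 0, -63, 0, 0, 4, 0, -75, 0, 0, 4, 0, -85, 0, 0, 4, 0, -93, 0, 0, 4, 0, -98, 0, 0, 4, 0, -100, 0, 0, 4, 0, -100, 0, 0]}}

```text
clock: 21.97
position: [0.5064, -0.219, 0.1776]
ee_rot: [0.001, -0.044, 0.999, -0.0]
contact_force: [0.5, 1.5, 6.0]
width: 0.0082
gripper_force: 49.2
```

```bash
python3 - <<'E'
from h import *
from go import go
go(.5115,-.292,.1755,.087)
S=get_image("side");T=get_image("top")
a=cv2.resize(S["frame"][110:220,280:400],None,fx=4,fy=4,interpolation=2)[:,:,::-1]
b=cv2.resize(T["frame"][180:290,320:440],None,fx=4,fy=4,interpolation=2)[:,:,::-1]
cv2.imwrite("pics/c4.png",cv2.resize(np.hstack([a,b]),(800,366)))
E
```

```text
delta mm [  1.3 -73.2   2.1] turn deg 0.03 clock 21.9667 F [0.5 1.5 6. ] down [ 0.002  0.    -1.   ]
```

View pics/c4.png

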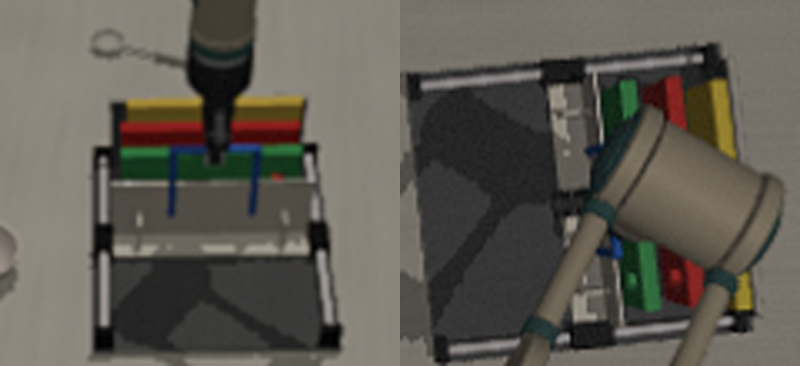

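The stop has slid up with the hand on the bar, and all three boards still stand upright. From here I'll go slowly.

>>> {"fn": "apply_moves", "kwargs": {"deltas": [4, 0, -2, 0, 0, 4, 0, -5, 0, 0, 4, 0, -9, 0, 0, 4, 0, -13, 0, 0, 4, 0, -17, 0, 0, 4, 0, -21, 0, 0, 4, 0, -25, 0, 0, 4, 0, -29, 0, 0, 4, 0, -33, 0, 0, 4, 0, -37, 0, 0, 4, 0, -40, 0, 0, 4, 0, -40, 0, 0]}}

```text
clock: 23.07
position: [0.5097, -0.2564, 0.1776]
ee_rot: [0.001, -0.044, 0.999, 0.002]
contact_force: [-0.1, 6.2, 8.1]
width: 0.0082
gripper_force: 49.4
```

>>> {"fn": "apply_moves", "kwargs": {"deltas": [4, 0, -2, 0, 0, 4, 0, -5, 0, 0, 4, 0, -8, 0, 0, 4, 0, -11, 0, 0, 4, 0, -14, 0, 0, 4, 0, -17, 0, 0, 4, 0, -20, 0, 0, 4, 0, -22, 0, 0, 4, 0, -22, 0, 0]}}

```text
clock: 23.82
position: [0.5114, -0.2766, 0.1775]
ee_rot: [0.0, -0.044, 0.999, 0.004]
contact_force: [-0.9, 9.9, 9.0]
width: 0.008
gripper_force: 49.6
```

>>> {"fn": "apply_moves", "kwargs": {"deltas": [4, 0, -2, 0, 0, 4, 0, -4, 0, 0, 4, 0, -6, 0, 0, 4, 0, -8, 0, 0, 4, 0, -8, 0, 0]}}

```text
clock: 24.23
position: [0.5121, -0.2844, 0.1775]
ee_rot: [0.0, -0.044, 0.999, 0.004]
contact_force: [-0.8, 9.7, 9.9]
width: 0.0081
gripper_force: 49.6
```

```bash
python3 - <<'E'
from h import *
S=get_image("side");T=get_image("top")
a=cv2.resize(S["frame"][110:220,280:400],None,fx=4,fy=4,interpolation=2)[:,:,::-1]
b=cv2.resize(T["frame"][180:290,320:440],None,fx=4,fy=4,interpolation=2)[:,:,::-1]
cv2.imwrite("pics/c5.png",cv2.resize(np.hstack([a,b]),(800,366)))
E
```

```text
(no output)
```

View pics/c5.png

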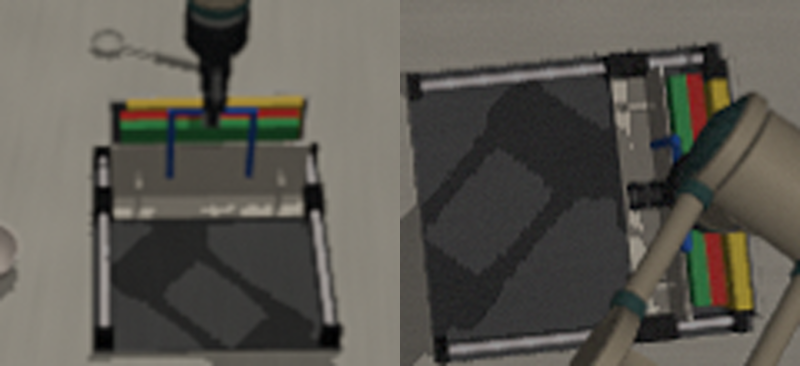

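The boards are upright and closing up, with red and green together and only a small gap left to yellow. I'll push on in small steps while watching the force.

>>> {"fn": "apply_moves", "kwargs": {"deltas": [4, 0, -2, 0, 0, 4, 0, -4, 0, 0, 4, 0, -6, 0, 0, 4, 0, -6, 0, 0]}}

```text
clock: 24.67
position: [0.5126, -0.2903, 0.1775]
ee_rot: [0.0, -0.044, 0.999, 0.004]
contact_force: [-1.0, 9.1, 10.1]
width: 0.0078
gripper_force: 49.6
```

>>> {"fn": "apply_moves", "kwargs": {"deltas": [4, 0, -2, 0, 0, 4, 0, -4, 0, 0, 4, 0, -4, 0, 0]}}

```text
clock: 24.92
position: [0.5129, -0.2936, 0.1775]
ee_rot: [0.0, -0.044, 0.999, 0.005]
contact_force: [-0.4, 10.7, 10.5]
width: 0.0081
gripper_force: 49.7
```

>>> {"fn": "apply_moves", "kwargs": {"deltas": [4, 0, -1, 0, 0, 4, 0, -2, 0, 0, 4, 0, -2, 0, 0]}}

```text
clock: 25.17
position: [0.5129, -0.2944, 0.1775]
ee_rot: [0.0, -0.044, 0.999, 0.006]
contact_force: [-0.9, 13.6, 11.6]
width: 0.008
gripper_force: 49.8
```

>>> {"fn": "apply_moves", "kwargs": {"deltas": [4, 0, -1, 0, 0, 4, 0, -2, 0, 0, 4, 0, -2, 0, 0]}}

```text
clock: 25.42
position: [0.5131, -0.2963, 0.1775]
ee_rot: [0.0, -0.044, 0.999, 0.006]
contact_force: [-1.3, 13.5, 10.3]
width: 0.0078
gripper_force: 49.8
```

>>> {"fn": "apply_moves", "kwargs": {"deltas": [4, 0, -1, 0, 0, 4, 0, -2, 0, 0, 4, 0, -2, 0, 0]}}

```text
clock: 25.67
position: [0.5132, -0.2972, 0.1775]
ee_rot: [-0.0, -0.044, 0.999, 0.007]
contact_force: [-1.0, 15.9, 12.3]
width: 0.008
gripper_force: 50.0
```

>>> {"fn": "apply_moves", "kwargs": {"deltas": [4, 0, -1, 0, 0, 4, 0, -2, 0, 0, 4, 0, -2, 0, 0]}}

```text
clock: 25.92
position: [0.5132, -0.2972, 0.1775]
ee_rot: [-0.0, -0.044, 0.999, 0.009]
contact_force: [-0.2, 19.8, 13.7]
width: 0.008
gripper_force: 50.2
```

>>> {"fn": "apply_moves", "kwargs": {"deltas": [4, 0, -1, 0, 0, 4, 0, -2, 0, 0, 4, 0, -2, 0, 0]}}

```text
clock: 26.17
position: [0.5131, -0.2973, 0.1775]
ee_rot: [-0.0, -0.044, 0.999, 0.011]
contact_force: [-0.2, 24.4, 15.2]
width: 0.008
gripper_force: 50.4
```

```bash
python3 - <<'E'
from h import *
S=get_image("side");T=get_image("top")
a=cv2.resize(S["frame"][120:190,300:390],None,fx=6,fy=6,interpolation=2)[:,:,::-1]
b=cv2.resize(T["frame"][185:290,360:440],None,fx=4,fy=4,interpolation=2)[:,:,::-1]
cv2.imwrite("pics/c6.png",cv2.resize(np.hstack([a,b[:420]]),(800,390)))
E
```

```text
(no output)
```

View pics/c6.png

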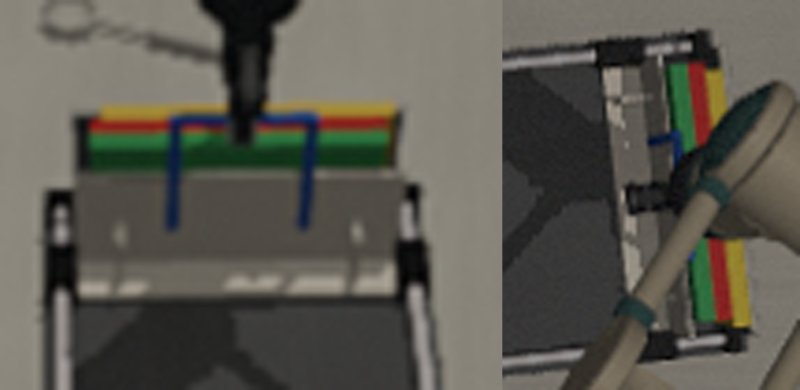

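All three boards are packed upright between the wall and the stop. I'll relieve the push, then release.

>>> {"fn": "apply_moves", "kwargs": {"deltas": [4, 0, 2, 0, 0, 4, 0, 4, -1, 0, 4, 0, 5, -1, 0, 4, 0, 5, -1, 0]}}

```text
clock: 26.6
position: [0.5131, -0.2971, 0.1775]
ee_rot: [-0.0, -0.044, 0.999, 0.006]
contact_force: [0.4, 13.0, 6.8]
width: 0.0084
gripper_force: 49.6
```

>>> {"fn": "apply_moves", "kwargs": {"deltas": [4, 0, 2, 0, 0, 4, 0, 3.5, -0.5, 0, 4, 0, 3.5, -0.5, 0]}}

```text
clock: 26.85
position: [0.5131, -0.2971, 0.1776]
ee_rot: [-0.0, -0.044, 0.999, 0.003]
contact_force: [0.7, 5.7, 1.6]
width: 0.0079
gripper_force: 49.2
```

>>> {"fn": "apply_moves", "kwargs": {"deltas": [4, 0, 1.5, 0, 0, 4, 0, 1.5, 0, 0, 14, 0, 1.5, 0, 0, 22, 0, 1.5, 0, 0, 32, 0, 1.5, 0, 0, 40, 0, 1.5, 0, 0, 40, 0, 1.5, 0, 0, 40, 0, 1.5, 0, 0]}}

```text
clock: 27.52
position: [0.5129, -0.2989, 0.178]
ee_rot: [0.0, -0.044, 0.999, -0.0]
contact_force: [-0.0, 0.0, 0.7]
width: 0.04
gripper_force: 0.0
```

>>> {"fn": "apply_moves", "kwargs": {"deltas": [40, 0, 0, -8, 0, 40, 0, 0, -25, 0, 40, 0, 0, -50, 0, 40, 0, 0, -80, 0, 40, 0, 0, -110, 0, 40, 0, 0, -130, 0, 40, 0, 40, -130, 0, 40, 0, 80, -130, 0, 40, 0, 120, -130, 0, 40, 0, 160, -130, 0, 40, 0, 190, -130, 0, 40, 0, 200, -130, 0]}}

```text
clock: 28.52
position: [0.4943, -0.0952, 0.3091]
ee_rot: [0.0, -0.046, 0.999, 0.001]
contact_force: [-0.8, -0.1, -0.3]
width: 0.0399
gripper_force: 0.0
```

```bash
python3 - <<'E'
from fit import *
S=get_image("side");T=get_image("top")
print(fit("blue",[T],(.5125,-.296,.087),.172))
a=cv2.resize(S["frame"][120:190,300:390],None,fx=6,fy=6,interpolation=2)[:,:,::-1]
b=cv2.resize(T["frame"][185:290,360:440],None,fx=4,fy=4,interpolation=2)[:,:,::-1]
cv2.imwrite("pics/c7.png",cv2.resize(np.hstack([a,b[:420]]),(800,390)))
E
```

```text
(array([ 0.51214583, -0.29790337,  0.11514001]), np.float64(61.43518570369042), [122])
```

View pics/c7.png

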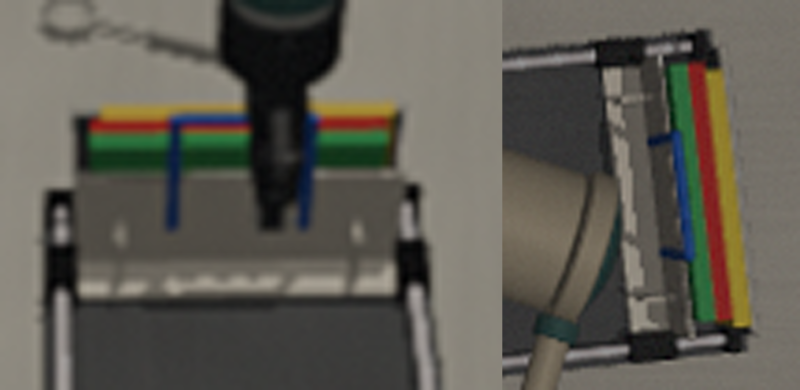

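The three boards stand upright and tight against the stop, and the hand is clear.

```bash
python3 -c "
from rig import sign_off
print(sign_off())"
```

```text
the job is handed in; nothing more can be done
None
```

The red and green boards now stand in the rack beside the yellow one, with the stop slid up snug and released; the job was handed in with about 28 s on the clock.

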